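# Pump up the varnish sprayer on the parasol bench

## Task

Pump up the varnish sprayer: with your fingertips push its plunger knob all the way down and let it spring all the way back up, again and again, until the indicator pin beside the pump has risen fully out, and leave the knob up. Do not touch the pin, do not lift, shove or tip the sprayer (it stands loose on the bench), and leave the other things on the bench where they are.

Things in the scene. Friction and masses are not known exactly. Their poses are not given: they have to be found in the camera images.
- sprayer: loose round bare-aluminium tank, 124 mm across, shoulder 120 mm above the bench, 2 to 3 kg; a pump tube 32 mm across rises from its middle to 150 mm; a brass nozzle sticks out 84 mm from the axis at height 85 mm. Origin: centre of the underside; z up along the pump axis; +x points to the pin, -x to the nozzle. (A similar canister near by has only a screw cap: not part of the job.)
- knob_top (a point): centre of the flat top of the black plunger knob, on the tank axis; knob 48 mm across (flat top 42 mm), 18 mm thick, on a thin rod; its top is 206 mm above the bench when up and 178 mm when pushed home. The point goes down with the knob
- plunger (a joint): how far the plunger is pushed down, m: 0 = up, 0.028 = home against its stop. The spring resists with 5 N at the top to 12.5 N at the stop, plus 3 to 5 N while the pin rises; when the finger goes up the knob springs back by itself in under 0.5 s
- pin (a joint): how far the indicator pin has risen out of its brass collar, m: 0 = down, 0.040 = fully out; starts at 0 to 0.015. A ratchet lifts it up to 8 mm in each stroke (plunger to its stop, then back to the top; under 0.020 gains nothing); on the way back it may sink 1 mm, then stays. Three to five strokes in all; once it is fully out further strokes do nothing
- pin_top (a point): centre of the top of the indicator pin, a steel rod 10 mm across that rises vertically from a brass collar on the shoulder, 46 mm from the tank axis on the sprayer's +x side; its top is 134 mm above the bench at pin value 0 and 174 mm when fully out

How it is judged:
By the outcome, as a careful person would: the job done as asked, in the order asked, and still so for the second after the job is handed in, with the robot touching nothing.
It also fails if it takes over 48 s, if anything falls off the work surface, if the arm or the gripper's body presses on something with over 40 N, if the wrist force passes 120 N, or if a joint passes its speed limit or range.

## Robot

A 6-joint arm with a two-finger parallel gripper is mounted at the origin on the work surface. World frame = base frame: x ahead of the robot, y to its left, z up, the work surface at z = 0. Lengths are in m, angles in rad, forces in N, time in s.
With the tool pointing down it reaches from about 0.4 to 0.925 m from the base axis. Payload 12.5 kg.
Tool frame: the origin (TCP) lies between the finger pads; the fingertips stand 17 mm ahead of it and the grasp point (between the pads) lies 2 mm behind it; x points along the fingers, z is the direction in which the jaws open and shut, and the axes are right-handed (so a half turn about x gives the same grasp; the last joint's range is limited). The gripper opens to 95 mm and grips with 3 to 60 N. Pads are 20 mm wide; open, the fingers measure 119 mm over their backs; the gripper's body (75 mm by 180 mm) begins 59 mm behind the grasp point.
Start: joints at [-1.451, 0.491, 1.559, -0, 1.092, -0.106], TCP at [0.14, -0.609, 0.232] pointing down, gripper open.
Joint ranges: [-3.1, 3.1], [-0.84, 2.19], [0.05, 2.79], [-1.13, 4.28], [0.06, 2.93], [-2.69, 2.69]. Speed limits (rad/s): [2.22, 2.22, 2.79, 3.14, 3.14, 3.14].

## Interface

Orientations are given as [roll, pitch, yaw] about the fixed x, y, z axes, in that order (R = Rz(yaw) Ry(pitch) Rx(roll)).
In Python, from station import bot gives the robot as it stands. The module is installed in compiled form; this text tells all that it offers.
- The arm moves only by the tool jog_arm, never from a script. Its argument "targets" is a list of rows, each a list of 7 numbers: the opening, from -1 (shut) to 1 (fully open), then the shift along the world's x, y, z in m, then the turn, a rotation vector about the world's x, y, z in rad. In form: [[grip, tx, ty, tz, wx, wy, wz], ...]. A call has 1 to 8 rows; each row is the pose to reach, as a shift and turn from the pose commanded when the call began; what a row does not reach only later rows make up. A row lasts 1/12 s, in which the tool goes at most 41.7 mm and 7.16 degrees, less where a joint would pass 70% of its speed; a pose out of reach is approached as far as the arm can. A call with a gripper value outside its range is refused whole. The fingers move at their own pace and stop on an object; "newtons" is the grip in N (left out, the last holds). Time passes only in rows, so rows that repeat a pose let the fingers close. It gives the time, the measured TCP pose, the force and the opening at its end, in the units of the state.
- bot.state(): the state, without advancing time (a new reading comes with each control period).
- bot.read_camera(name): name is "scene" or "top"; returns a dict with "image" (384x512x3 uint8, blue, green, red), "vertical_fov" (degrees; the focal length in pixels is half the picture's height over the tangent of half this angle, whatever the lens; pixels are square), "cx", "cy" (the principal point, pixels), "rvec" (rotation vector, rad) and "tvec" (3), from world to camera coordinates, as OpenCV has them. Camera axes: x right, y down, z forward; pixel columns grow to the right and rows downward; lengths in m; the calibration is good to about 2 mm. A picture is of the moment at which its call begins. There is no depth.
- bot.job_done(): hands the job in, once; it reports no verdict.
The state is a dict: "clock": time; "joints": joint angles; "qvel": joint speeds; "tau": joint torques, N m; "position": TCP position; "orientation": TCP orientation; "contact_force": force on the tool from outside, world axes, zero at the start; "torque": the same for the moment, N m; "finger_gap": opening from 0.0 (shut) to 1.0 (fully open).
Only numpy, scipy, OpenCV 4.12 (cv2) and the standard library are available. Lean on these libraries where they do the work, as an engineer would, in place of code of your own. Each camera call takes 0.05 s, during which the arm holds its last target. There are 200 camera calls.

## Working session

There is one attempt and no reset: what is moved stays moved. The work goes in short steps, Python scripts to look and compute and a tool call to move; the robot and the scene stay as the last step left them, time stands still between calls to the robot, and variables do not carry over. Pictures are saved under pics/ and viewed, about 8 in all and at most 12, crops included, and the job is handed in when it is done.

Besides the shell and the picture viewer there is one more tool, called after ">>>" as a command line: name --pt "numbers of a row" for each row, then --argument value for the rest. jog_arm: Moves the arm, as the interface text tells. Its arguments: {"type":"object","properties":{"targets":{"type":"array","items":{"type":"array","items":{"type":"number"}}},"newtons":{"type":"number"}},"required":["targets"]}

```bash
mkdir -p pics
cat > h.py <<'E'
import numpy as np,cv2
from station import bot
def cam(n):
    c=bot.read_camera(n);im=c["image"];h=im.shape[0]
    f=h/2/np.tan(np.radians(c["vertical_fov"])/2)
    K=np.array([[f,0,c["cx"]],[0,f,c["cy"]],[0,0,1.]])
    return im,K,cv2.Rodrigues(np.array(c["rvec"],float))[0],np.array(c["tvec"],float).ravel()
def ray(K,R,t,uv):
    return -R.T@t, R.T@np.linalg.inv(K)@np.array([uv[0],uv[1],1.])
def plane(K,R,t,uv,z):
    o,d=ray(K,R,t,uv);return o+d*(z-o[2])/d[2]
def proj(K,R,t,p):
    q=K@(R@np.array(p)+t);return q[:2]/q[2]
def tri(a,uva,b,uvb):
    o1,d1=ray(*a,uva);o2,d2=ray(*b,uvb)
    s=np.linalg.lstsq(np.c_[d1,-d2],o2-o1,rcond=None)[0]
    p,q=o1+s[0]*d1,o2+s[1]*d2;return (p+q)/2,np.linalg.norm(p-q)
E
python3 - <<'E'
from h import *
for n in("scene","top"):
    im,K,R,t=cam(n);cv2.imwrite(f"pics/{n}0.png",im);print(n,K[0,0],-R.T@t,R[2])
print(bot.state())
E
```

```text
scene 367.3462289120776 [0.963334   0.5277907  0.69086522] [-0.48169799 -0.617315   -0.62200421]
top 381.2529403785121 [ 0.50076491 -0.01605326  1.00968554] [ 0.03913984  0.02363384 -0.99895421]
{'clock': 0.1, 'joints': array([-1.45058014e+00,  4.91479908e-01,  1.55938893e+00, -9.20423649e-06,
        1.09173301e+00, -1.05600615e-01]), 'qvel': array([ 3.61754680e-04, -2.06953967e-03, -2.63356978e-03,  9.13712323e-05,
       -6.14119871e-05,  7.67885478e-04]), 'tau': array([ 2.40651949e-03, -6.13625264e+01, -2.58603179e+01,  6.94145844e-02,
        4.70807240e-02, -4.27323039e-05]), 'position': array([ 0.13993378, -0.60892061,  0.23113208]), 'orientation': array([3.04408132, 1.5697871 , 1.69910603]), 'contact_force': array([ 0.43883886, -0.13692956, -0.17104546]), 'torque': array([-0.01768892, -0.00445774, -0.01934437]), 'finger_gap': 0.9968126486679352}
```

View pics/scene0.png

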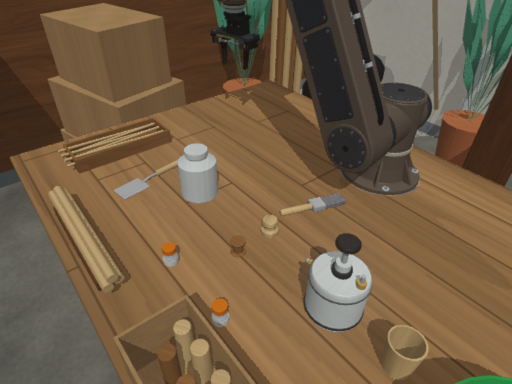

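View pics/top0.png

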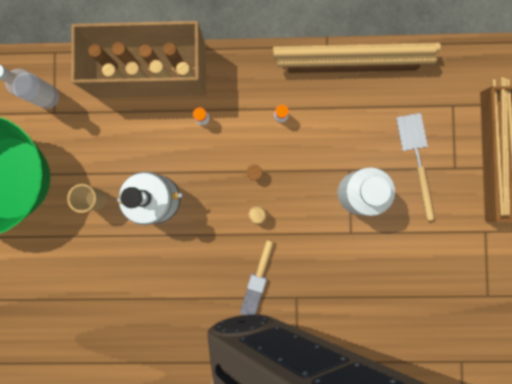

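Scene view: the sprayer is at about (338,290), the knob at (348,243), the pin collar at (362,283) and the nozzle at (310,261). Top view: the knob is at (133,198) and the nozzle at (180,195). The plain canister at (367,192) isn't part of the job.

Run:
```python
from h import *
C={};out=[]
for n,(x0,y0,x1,y1) in {"scene":(300,225,390,330),"top":(105,165,195,230)}.items():
    im,K,R,t=cam(n);C[n]=(K,R,t)
    m=np.zeros(im.shape[:2],np.uint8);m[y0:y1,x0:x1]=(im[y0:y1,x0:x1].max(2)<60)*255
    cs=cv2.findContours(m,cv2.RETR_EXTERNAL,cv2.CHAIN_APPROX_NONE)[0]
    for c in sorted(cs,key=cv2.contourArea)[-2:]:
        if len(c)>5: print(n,cv2.contourArea(c),cv2.boundingRect(c),cv2.fitEllipse(c))
    hsv=cv2.cvtColor(im,cv2.COLOR_BGR2HSV)
    out.append(cv2.resize(im[y0:y1,x0:x1],None,fx=5 if n=="top" else 4.4,fy=5 if n=="top" else 4.4,interpolation=cv2.INTER_CUBIC)[:460,:400])
    # predicted points
h=460
out=[cv2.copyMakeBorder(o,0,h-o.shape[0],0,0,cv2.BORDER_CONSTANT) for o in out]
cv2.imwrite("pics/crop1.png",np.hstack(out))
k=plane(*C["top"],(133,198),.206);print(k, proj(*C["scene"],k))
```

```text
scene 71.5 (332, 264, 20, 15) ((341.7785949707031, 267.8796691894531), (18.190305709838867, 19.74258804321289), 139.20924377441406)
scene 358.0 (336, 234, 25, 20) ((348.01513671875, 243.57162475585938), (18.47268295288086, 24.816255569458008), 104.9053955078125)
[0.51909404 0.25832803 0.206     ] [346.83829703 239.78261148]
```

View pics/crop1.png

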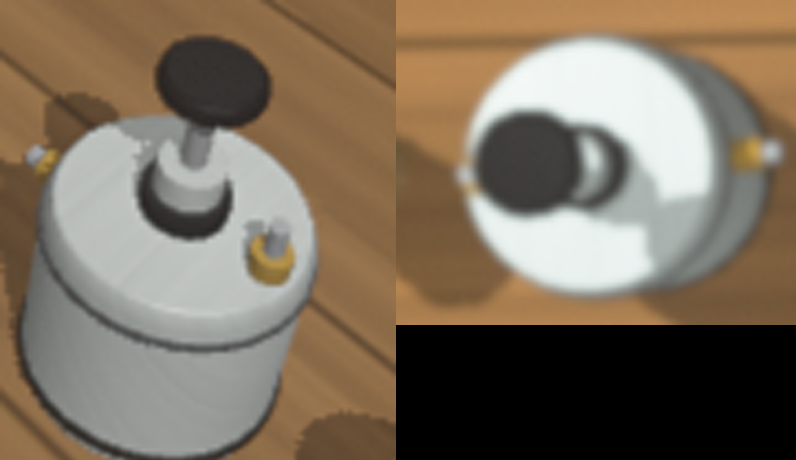

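The knob is clear in both crops: about (348.4,242.3) in scene and (131,197) in top. The pin top is at about (363,276) in scene and about (118.6,199.8) in top, just peeking out. The nozzle tip is at (180,195) in top.

Run:
```python
from h import *
C={n:cam(n)[1:] for n in("scene","top")}
k=tri(C["scene"],(348.4,242.3),C["top"],(131,197.2));print("knob",k)
p=tri(C["scene"],(363,276),C["top"],(118.6,199.8));print("pin",p)
for uv in [(131,197.2)]: print(plane(*C["top"],uv,.206))
print(plane(*C["scene"],(348.4,242.3),.206))
b=plane(*C["top"],(118.6,199.8),.14);print("pin@.14",b,plane(*C["scene"],(363,276),.14))
# shoulder centre from top: bright disc
im=cam("top")[0];m=np.zeros(im.shape[:2],np.uint8)
m[165:230,105:190]=(im[165:230,105:190].min(2)>150)*255
c=max(cv2.findContours(m,0,1)[0],key=cv2.contourArea);c=cv2.convexHull(c)
(u,r)=cv2.minEnclosingCircle(c);print(u,r,plane(*C["top"],u,.12),r*.889/381)
print("noz",plane(*C["top"],(180,195),.085))
```

```text
knob (array([0.52070939, 0.26337383, 0.20442374]), np.float64(0.0005556138663908626))
pin (array([0.51748356, 0.30935275, 0.15050007]), np.float64(0.0022860322872367803))
[0.52085486 0.26260937 0.206     ]
[0.52190039 0.26439172 0.206     ]
pin@.14 [0.51693051 0.31425989 0.14      ] [0.50983413 0.30440565 0.14      ]
(143.06756591796875, 197.6621551513672) 25.662343978881836 [0.52151175 0.26383632 0.12      ] 0.05987880261739095
noz [0.5275322  0.18413935 0.085     ]
```

>>> jog_arm --pt "-1 0.02 0.02 0.03 0 0 0" --pt "-1 0.04 0.04 0.06 0 0 0" --pt "-1 0.065 0.065 0.07 0 0 0" --pt "-1 0.09 0.09 0.07 0 0 0" --pt "-1 0.115 0.12 0.07 0 0 0" --pt "-1 0.14 0.15 0.07 0 0 0" --pt "-1 0.17 0.18 0.07 0 0 0" --pt "-1 0.2 0.21 0.07 0 0 0" --newtons 20

```text
clock: 1.02
position: [0.3397, -0.3986, 0.3019]
orientation: [0.326, 1.57, -1.019]
contact_force: [0.9, -0.5, -0.3]
finger_gap: 0.496
```

>>> jog_arm --pt "-1 0.02 0.036 0 0 0 0" --pt "-1 0.04 0.072 0 0 0 0" --pt "-1 0.06 0.108 0 0 0 0" --pt "-1 0.08 0.144 0 0 0 0" --pt "-1 0.1 0.18 0 0 0 0" --pt "-1 0.12 0.216 0 0 0 0" --pt "-1 0.14 0.252 0 0 0 0" --pt "-1 0.16 0.288 0 0 0 0"

```text
clock: 1.68
position: [0.4995, -0.1102, 0.3019]
orientation: [0.851, 1.57, -0.494]
contact_force: [1.4, -0.9, 0.5]
finger_gap: 0.005
```

>>> jog_arm --pt "-1 0 0.04 0 0 0 0" --pt "-1 0 0.08 0 0 0 0" --pt "-1 0 0.12 0 0 0 0" --pt "-1 0 0.16 0 0 0 0" --pt "-1 0 0.2 0 0 0 0" --pt "-1 0 0.23 0 0 0 0" --pt "-1 0 0.25 0 0 0 0" --pt "-1 0 0.25 0 0 0 0"

```text
clock: 2.35
position: [0.4985, 0.1409, 0.3016]
orientation: [2.8, 1.57, 1.459]
contact_force: [0.6, 0.0, -0.2]
finger_gap: 0.006
```

>>> jog_arm --pt "-1 0.006 0.035 0 0 0 0" --pt "-1 0.012 0.07 0 0 0 0" --pt "-1 0.018 0.1 0 0 0 0" --pt "-1 0.022 0.122 -0.01 0 0 0" --pt "-1 0.022 0.122 -0.03 0 0 0" --pt "-1 0.022 0.122 -0.05 0 0 0" --pt "-1 0.022 0.122 -0.057 0 0 0" --pt "-1 0.022 0.122 -0.057 0 0 0"

```text
clock: 3.02
position: [0.5205, 0.259, 0.2432]
orientation: [-1.388, 1.568, -2.733]
contact_force: [0.8, -0.1, 0.1]
finger_gap: 0.005
```

Run:
```python
from h import *
im,K,R,t=cam("scene");s=bot.state();p=s["position"];print(p,s["contact_force"],proj(K,R,t,p-[0,0,.017]))
a=im[180:330,280:420];b=cam("top")[0][150:250,60:220]
a=cv2.resize(a,(420,450),interpolation=2);b=cv2.resize(b,(376,235),interpolation=2)
cv2.imwrite("pics/c2.png",np.hstack([a,cv2.copyMakeBorder(b,0,215,0,0,0)]))
```

```text
[0.52103319 0.25915774 0.24458424] [ 0.43975193 -0.53463931 -0.56056661] [348.52401436 232.0458682 ]
```

View pics/c2.png

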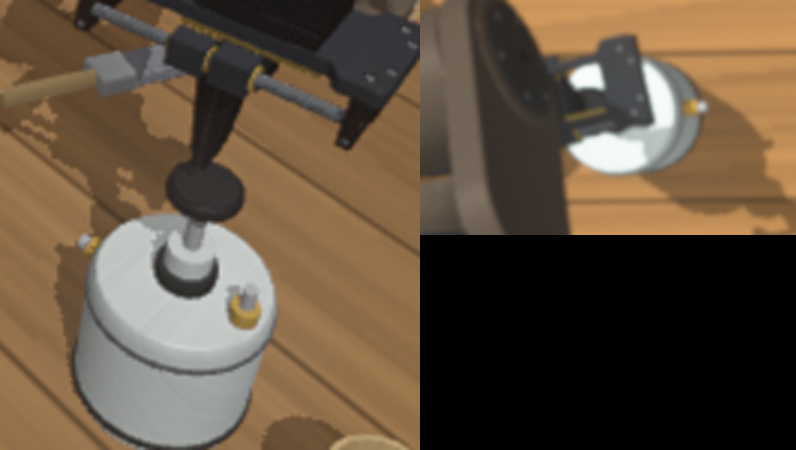

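>>> jog_arm --pt "-1 0 0.004 -0.008 0 0 0" --pt "-1 0 0.004 -0.016 0 0 0" --pt "-1 0 0.004 -0.022 0 0 0" --pt "-1 0 0.004 -0.026 0 0 0" --pt "-1 0 0.004 -0.03 0 0 0" --pt "-1 0 0.004 -0.034 0 0 0" --pt "-1 0 0.004 -0.038 0 0 0" --pt "-1 0 0.004 -0.038 0 0 0"

```text
clock: 3.78
position: [0.5209, 0.2638, 0.207]
orientation: [1.681, 1.57, 0.336]
contact_force: [-2.4, -2.0, 11.7]
finger_gap: 0.007
```

>>> jog_arm --pt "-1 0 0 -0.004 0 0 0" --pt "-1 0 0 -0.006 0 0 0" --pt "-1 0 0 -0.008 0 0 0" --pt "-1 0 0 -0.009 0 0 0" --pt "-1 0 0 -0.01 0 0 0" --pt "-1 0 0 -0.01 0 0 0"

```text
clock: 4.28
position: [0.521, 0.2639, 0.1978]
orientation: [1.661, 1.569, 0.316]
contact_force: [-4.6, -1.4, 14.1]
finger_gap: 0.007
```

>>> jog_arm --pt "-1 0 0 -0.001 0 0 0" --pt "-1 0 0 -0.002 0 0 0" --pt "-1 0 0 -0.003 0 0 0" --pt "-1 0 0 -0.003 0 0 0"

```text
clock: 4.62
position: [0.521, 0.2639, 0.1952]
orientation: [1.641, 1.569, 0.296]
contact_force: [-4.9, -1.5, 16.7]
finger_gap: 0.007
```

>>> jog_arm --pt "-1 0 0 -0.001 0 0 0" --pt "-1 0 0 -0.001 0 0 0"

```text
clock: 4.78
position: [0.521, 0.2639, 0.1952]
orientation: [1.636, 1.568, 0.291]
contact_force: [-8.2, -2.8, 26.6]
finger_gap: 0.006
```

>>> jog_arm --pt "-1 0 0 0.008 0 0 0" --pt "-1 0 0 0.018 0 0 0" --pt "-1 0 0 0.03 0 0 0" --pt "-1 0 0 0.045 0 0 0" --pt "-1 0 0 0.045 0 0 0" --pt "-1 0 0 0.045 0 0 0" --pt "-1 0 0 0.045 0 0 0" --pt "-1 0 0 0.045 0 0 0"

```text
clock: 5.45
position: [0.5205, 0.2636, 0.2366]
orientation: [-1.381, 1.569, -2.726]
contact_force: [-0.2, 0.1, -0.2]
finger_gap: 0.005
```

```bash
cat > look.py <<'E'
from h import *
import sys
im,K,R,t=cam("scene");s=bot.state();p=s["position"];print(p,s["contact_force"])
a=cv2.resize(im[180:330,280:420],(560,600),interpolation=2)
for z in(.134,.150,.158,.166,.174):  # expected pin_top pixel per height
    print(z,np.round((proj(K,R,t,[.516,.309,z])-[280,180])*4))
cv2.imwrite(f"pics/{sys.argv[1]}.png",a)
E
python3 look.py c3
```

```text
[0.52059812 0.26367146 0.23668219] [-0.03733999 -0.41242273 -0.04895665]
0.134 [329. 405.]
0.15 [336. 383.]
0.158 [339. 371.]
0.166 [343. 360.]
0.174 [346. 348.]
```

View pics/c3.png

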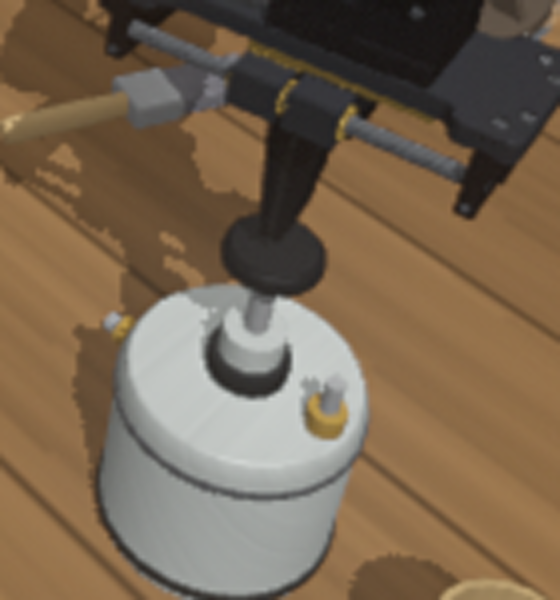

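Scene crop: the pin top moved up from about (332,385) to (335,380), the knob is back up, and the tank hasn't moved. I'll continue with full strokes.

>>> jog_arm --pt "-1 0 0 -0.012 0 0 0" --pt "-1 0 0 -0.02 0 0 0" --pt "-1 0 0 -0.027 0 0 0" --pt "-1 0 0 -0.034 0 0 0" --pt "-1 0 0 -0.04 0 0 0" --pt "-1 0 0 -0.0435 0 0 0" --pt "-1 0 0 -0.045 0 0 0" --pt "-1 0 0 -0.045 0 0 0"

```text
clock: 6.17
position: [0.5213, 0.2639, 0.1951]
orientation: [1.619, 1.568, 0.274]
contact_force: [-5.8, -1.9, 27.7]
finger_gap: 0.008
```

>>> jog_arm --pt "-1 0 0 0.008 0 0 0" --pt "-1 0 0 0.018 0 0 0" --pt "-1 0 0 0.03 0 0 0" --pt "-1 0 0 0.045 0 0 0" --pt "-1 0 0 0.045 0 0 0" --pt "-1 0 0 0.045 0 0 0" --pt "-1 0 0 0.045 0 0 0" --pt "-1 0 0 0.045 0 0 0"

```text
clock: 6.83
position: [0.5205, 0.2636, 0.2364]
orientation: [-1.382, 1.569, -2.727]
contact_force: [-0.4, -0.0, 0.5]
finger_gap: 0.004
```

```bash
python3 look.py c4
```

```text
[0.52058024 0.26365293 0.23658578] [ 0.01094788 -1.39495246  0.32576662]
0.134 [329. 405.]
0.15 [336. 383.]
0.158 [339. 371.]
0.166 [343. 360.]
0.174 [346. 348.]
```

View pics/c4.png

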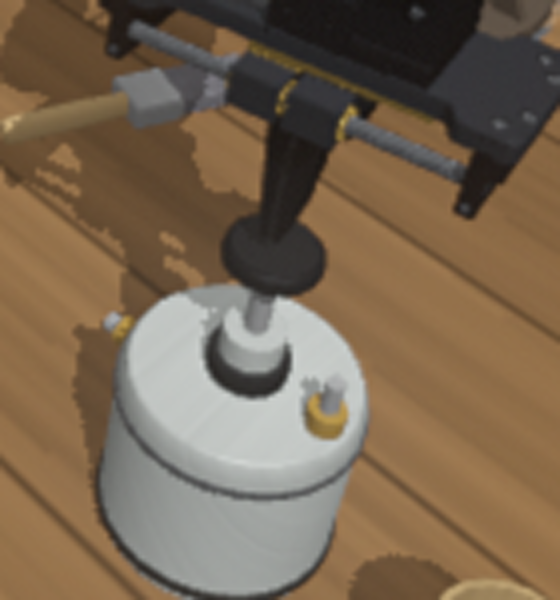

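Run:
```python
from h import *
im0=cv2.imread("pics/scene0.png")
im,K,R,t=cam("scene")
r=np.s_[268:292,352:372]
print(np.abs(im.astype(int)-im0)[r].max(2))
a,b=cv2.imread("pics/c3.png"),cv2.imread("pics/c4.png")
print(cv2.absdiff(a,b)[340:460,290:370].max())
cv2.imwrite("pics/c5.png",np.hstack([cv2.resize(x[255:300,345:380],(385,495),interpolation=0) for x in(im0,im)]))
```

```text
[[ 5  7  6  7  6  7  7  7  6  7  7  6  6  7  7  6  5  5  7  6]
 [ 4  7  6  6  7  7  7  6  6  6  6  7  7  7  7  6  6  5  6  5]
 [ 5  7  6  6  6  7  6  6  7  7  6  6  6  6  7  6  7  6  5  5]
 [ 5  7  6  6  7  7  6  6  6  6  7  6  6  6  6  6  6  6  6  6]
 [ 5  7  6  6  7  7  7  7  7  6  6  6  6  7  7  6  6  7  7  5]
 [ 7  6  7  6  4  7  5  7  6  6  6  4  6  4  7  6  6  6  6  6]
 [ 7  6  7  2 19  2 20  1  7  0  4  4  4  3  4  6  7  6  5  7]
 [ 6  7  4 21 14  3  4  5  6  7  3  4  4  5  7  3  7  6  7  5]
 [ 7  7  7  2  3  7  6  5  5 20  6  5  5  2  5  4  7  7  7  6]
 [ 7  7  6  6  6  6  6  7  7  5 29 17  7 10  4  5  6  7  7  6]
 [ 7  6  7  7  6  7  6  6  7  4  5  9  6  0  5  7  6  6  6  7]
 [ 7  6  7  6  6  7  6  5  4  6  6  3  3  6  7  7  7  6  7  6]
 [ 7  6  7  6  7  6  6  6  5  6  5  6  6  7  7  6  7  6  7  7]
 [ 6  6  6  6  5  6  6  6  4  6  6  6  5  7  7  7  7  6  7  6]
 [ 6  6  7  6  5  6  6  6  5  5  6  6  6  6  6  7  7  6  6  6]
 [ 6  6  6  6  6  6  6  6  6  6  7  6  5  6  6  7  7  6  7  5]
 [ 7  7  6  7  6  5  6  6  5  7  6  7  6  6  7  6  6  7  7  6]
 [ 7  6  7  6  5  5  5  5  6  7  6  6  6  6  6  6  6  6  7  5]
 [ 6  6  7  6  6  5  5  5  6  6  5  6  6  7  6  6  6  6  6  5]
 [ 7  7  7  7  7  5  5  6  6  5  6  6  5  5  7  7  7  6  6  5]
 [ 6  6  6  6  7  6  5  5  6  6  5  7  5  6  6  7  7  7  6  5]
 [ 7  6  7  7  7  6  7  7  6  6  7  6  7  7  7  7  6  7  5  6]
 [ 7  6  6  7  6  6  7  6  6  6  6  6  7  6  6  6  7  6  5  6]
 [ 7  6  7  7  6  6  6  7  7  7  7  7  7  6  7  6  6  5  5  6]]
2
```

View pics/c5.png

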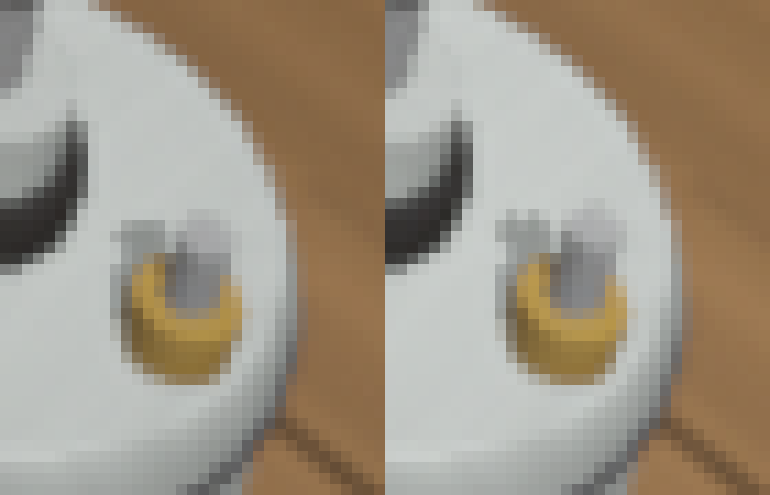

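The pin rose about 1 mm on the first stroke and not at all on the second. I'll press home, hold, and look.

>>> jog_arm --pt "-1 0 0 -0.012 0 0 0" --pt "-1 0 0 -0.018 0 0 0" --pt "-1 0 0 -0.023 0 0 0" --pt "-1 0 0 -0.028 0 0 0" --pt "-1 0 0 -0.033 0 0 0" --pt "-1 0 0 -0.038 0 0 0" --pt "-1 0 0 -0.043 0 0 0" --pt "-1 0 0 -0.045 0 0 0"

```text
clock: 7.6
position: [0.5213, 0.2639, 0.195]
orientation: [1.64, 1.568, 0.295]
contact_force: [-10.5, -5.2, 44.1]
finger_gap: 0.002
```

```bash
python3 look.py c6
```

```text
[0.52122335 0.26391823 0.19515874] [-6.11984124 -2.78076223 24.03126998]
0.134 [329. 405.]
0.15 [336. 383.]
0.158 [339. 371.]
0.166 [343. 360.]
0.174 [346. 348.]
```

View pics/c6.png

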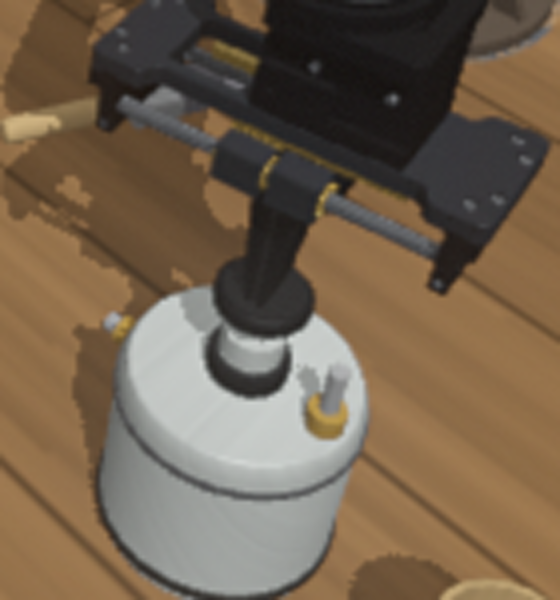

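With the knob home the pin top is at about (340,370), up some 7 mm. So it rises on the press and must have sunk on the fast release. I'll return slowly and track the pin numerically.

```bash
cat > pin.py <<'E'
from h import *
# pin height: compare with bare-shoulder brightness along the pin's projected axis
im,K,R,t=cam("scene");g=cv2.GaussianBlur(im,(3,1),0).astype(np.float32).mean(2)
P=[(z,float(cv2.getRectSubPix(g,(1,1),tuple(map(float,proj(K,R,t,[.516,.309,z]))))[0,0])) for z in np.arange(.140,.186,.002)]
print(" ".join(f"{z*1000:.0f}:{v:.0f}" for z,v in P));s=bot.state();print(s["clock"],s["position"],s["contact_force"])
E
python3 pin.py
```

```text
140:132 142:132 144:132 146:131 148:131 150:133 152:137 154:152 156:165 158:174 160:176 162:181 164:189 166:198 168:200 170:198 172:192 174:177 176:159 178:136 180:116 182:108 184:106
7.7 [0.52124326 0.2639205  0.1951769 ] [-6.98035145 -2.72703597 25.80625941]
```

>>> jog_arm --pt "-1 0 0 0.002 0 0 0" --pt "-1 0 0 0.004 0 0 0" --pt "-1 0 0 0.006 0 0 0" --pt "-1 0 0 0.008 0 0 0" --pt "-1 0 0 0.01 0 0 0"

```text
clock: 8.12
position: [0.5211, 0.2639, 0.2035]
orientation: [1.625, 1.57, 0.28]
contact_force: [-0.6, -0.4, 9.5]
finger_gap: 0.005
```

```bash
python3 pin.py
```

```text
140:131 142:132 144:132 146:131 148:131 150:132 152:137 154:151 156:165 158:174 160:176 162:181 164:189 166:198 168:199 170:198 172:191 174:177 176:159 178:136 180:116 182:108 184:106
8.1667 [0.52118036 0.26390378 0.20379825] [-1.2493142  -0.53181779 10.72996654]
```

>>> jog_arm --pt "-1 0 0 0.002 0 0 0" --pt "-1 0 0 0.004 0 0 0" --pt "-1 0 0 0.006 0 0 0" --pt "-1 0 0 0.008 0 0 0" --pt "-1 0 0 0.01 0 0 0"

```text
clock: 8.58
position: [0.5211, 0.2639, 0.2129]
orientation: [1.564, 1.57, 0.219]
contact_force: [1.3, 0.7, 3.8]
finger_gap: 0.005
```

```bash
python3 pin.py
```

```text
140:131 142:132 144:131 146:130 148:133 150:145 152:162 154:171 156:175 158:177 160:184 162:193 164:198 166:199 168:199 170:198 172:191 174:176 176:158 178:135 180:116 182:108 184:106
8.6333 [0.5211252  0.26387284 0.21320079] [0.79085298 0.2075248  4.31261244]
```

>>> jog_arm --pt "-1 0 0 0.003 0 0 0" --pt "-1 0 0 0.006 0 0 0" --pt "-1 0 0 0.009 0 0 0" --pt "-1 0 0 0.012 0 0 0" --pt "-1 0 0 0.018 0 0 0" --pt "-1 0 0 0.025 0 0 0" --pt "-1 0 0 0.025 0 0 0" --pt "-1 0 0 0.025 0 0 0"

```text
clock: 9.3
position: [0.5209, 0.2638, 0.2381]
orientation: [1.522, 1.57, 0.177]
contact_force: [0.3, -0.1, -0.6]
finger_gap: 0.004
```

```bash
python3 pin.py
```

```text
140:130 142:132 144:139 146:152 148:165 150:173 152:176 154:182 156:188 158:194 160:198 162:198 164:198 166:198 168:198 170:197 172:191 174:176 176:158 178:135 180:116 182:108 184:106
9.35 [0.52079272 0.2637464  0.23774719] [-0.58785248  0.54979148 -0.06742209]
```

```bash
cat > pin.py <<'E'
from h import *
# pin top: height where brightness along the pin's projected axis passes 155
def height(im,K,R,t):
    g=cv2.GaussianBlur(im,(3,1),0).astype(np.float32).mean(2)
    z=np.arange(.136,.174,.0005)
    v=np.array([cv2.getRectSubPix(g,(1,1),tuple(map(float,proj(K,R,t,[.516,.309,a]))))[0,0] for a in z])
    return z[np.argmax(v>158)]*1000
if __name__=="__main__":
    im,K,R,t=cam("scene");s=bot.state()
    print("pin",height(im,K,R,t),s["clock"],s["position"],s["contact_force"])
E
python3 pin.py; python3 -c "
from pin import *
im,K,R,t=cam('scene');print('start',height(cv2.imread('pics/scene0.png'),K,R,t))"
```

```text
pin 147.00000000000003 9.4 [0.52073477 0.26372786 0.23752069] [-0.0088912   0.90639238 -0.49236284]
start 145.50000000000003
```

>>> jog_arm --pt "-1 0 0 -0.01 0 0 0" --pt "-1 0 0 -0.016 0 0 0" --pt "-1 0 0 -0.022 0 0 0" --pt "-1 0 0 -0.027 0 0 0" --pt "-1 0 0 -0.031 0 0 0" --pt "-1 0 0 -0.031 0 0 0"

```text
clock: 9.95
position: [0.5209, 0.2638, 0.2063]
orientation: [0.015, 1.571, -1.33]
contact_force: [-2.6, 0.3, 11.5]
finger_gap: 0.006
```

```bash
python3 pin.py
```

```text
pin 149.50000000000003 10.0 [0.5208916  0.26377258 0.20654962] [-1.26894467 -1.75470655 10.41083035]
```

>>> jog_arm --pt "-1 0 0 -0.004 0 0 0" --pt "-1 0 0 -0.008 0 0 0" --pt "-1 0 0 -0.008 0 0 0"

```text
clock: 10.25
position: [0.5209, 0.2638, 0.1987]
orientation: [1.479, 1.57, 0.134]
contact_force: [-3.0, -1.2, 13.6]
finger_gap: 0.006
```

```bash
python3 pin.py
```

```text
pin 153.50000000000003 10.3 [0.5209006  0.26380314 0.1988929 ] [-2.2401859  -0.45869359 13.3972248 ]
```

>>> jog_arm --pt "-1 0 0 -0.002 0 0 0" --pt "-1 0 0 -0.004 0 0 0" --pt "-1 0 0 -0.0055 0 0 0" --pt "-1 0 0 -0.0055 0 0 0" --pt "-1 0 0 -0.0055 0 0 0"

```text
clock: 10.72
position: [0.521, 0.2638, 0.1951]
orientation: [1.604, 1.569, 0.259]
contact_force: [-7.5, -2.3, 26.7]
finger_gap: -0.002
```

```bash
python3 pin.py
```

```text
pin 154.50000000000003 10.7667 [0.52093473 0.26380978 0.19513621] [-7.4492926  -2.79529626 27.44831818]
```

>>> jog_arm --pt "-1 0 0 0 0 0 0" --pt "-1 0 0 0 0 0 0" --pt "-1 0 0 0 0 0 0" --pt "-1 0 0 0 0 0 0" --pt "-1 0 0 0 0 0 0" --pt "-1 0 0 0 0 0 0" --pt "-1 0 0 0.035 0 0 0" --pt "-1 0 0 0.07 0 0 0"

```text
clock: 11.43
position: [0.5201, 0.2634, 0.2622]
orientation: [-1.416, 1.566, -2.761]
contact_force: [0.5, 0.2, 0.2]
finger_gap: 0.004
```

```bash
for i in 1 2 3 4 5 6 7 8; do python3 pin.py; done; python3 look.py c7
```

```text
pin 154.50000000000003 11.4833 [0.52228161 0.2643728  0.26994135] [1.14524503 0.55089838 6.20987545]
pin 154.00000000000003 11.5333 [0.52225851 0.26437291 0.26732673] [ 0.07424084 -0.10611444  0.00662875]
pin 154.00000000000003 11.5833 [0.52142024 0.26402353 0.2646385 ] [-0.15753558  0.37773169 -0.47487353]
pin 154.00000000000003 11.6333 [0.52076577 0.26375077 0.26291784] [-0.71797099  0.22564872  0.84114296]
pin 154.50000000000003 11.6833 [0.52046453 0.26360706 0.26200274] [0.02648584 0.41418553 0.04271101]
pin 154.00000000000003 11.7333 [0.52036423 0.2635782  0.2615786 ] [1.23079482 0.74859758 0.29081959]
pin 154.00000000000003 11.7833 [0.52039343 0.26358944 0.26151487] [-0.49700432 -0.30510855 -0.04923123]
pin 154.00000000000003 11.8333 [0.5204824  0.26362052 0.26162679] [-1.14372518 -0.00787399 -0.3372745 ]
[0.5205782  0.26363877 0.26181601] [ 0.69179374  0.34819646 -0.00598439]
0.134 [329. 405.]
0.15 [336. 383.]
0.158 [339. 371.]
0.166 [343. 360.]
0.174 [346. 348.]
```

Holding at the stop and then releasing quickly latched the pin, which is up about 8 mm. I'll repeat that.

>>> jog_arm --pt "-1 0 0 -0.025 0 0 0" --pt "-1 0 0 -0.038 0 0 0" --pt "-1 0 0 -0.048 0 0 0" --pt "-1 0 0 -0.056 0 0 0" --pt "-1 0 0 -0.062 0 0 0" --pt "-1 0 0 -0.067 0 0 0" --pt "-1 0 0 -0.0695 0 0 0" --pt "-1 0 0 -0.0695 0 0 0"

```text
clock: 12.55
position: [0.5205, 0.2637, 0.1952]
orientation: [0.093, 1.571, -1.252]
contact_force: [-7.8, -3.0, 20.9]
finger_gap: 0.007
```

>>> jog_arm --pt "-1 0 0 0 0 0 0" --pt "-1 0 0 0 0 0 0" --pt "-1 0 0 0 0 0 0" --pt "-1 0 0 0 0 0 0" --pt "-1 0 0 0 0 0 0" --pt "-1 0 0 0 0 0 0" --pt "-1 0 0 0.035 0 0 0" --pt "-1 0 0 0.0695 0 0 0"

```text
clock: 13.22
position: [0.5202, 0.2635, 0.2625]
orientation: [-1.418, 1.567, -2.763]
contact_force: [0.1, 0.1, 0.5]
finger_gap: 0.006
```

```bash
for i in 1 2 3 4 5 6 7 8 9 10; do python3 pin.py|cut -c1-40; done
```

```text
pin 162.00000000000003 13.2667 [0.522417
pin 162.00000000000003 13.3167 [0.522416
pin 162.00000000000003 13.3667 [0.521534
pin 162.00000000000003 13.4167 [0.520904
pin 162.00000000000003 13.4667 [0.520547
pin 162.00000000000003 13.5167 [0.520467
pin 162.50000000000003 13.5667 [0.520484
pin 162.50000000000003 13.6167 [0.520521
pin 162.50000000000003 13.6667 [0.520608
pin 162.00000000000003 13.7167 [0.520695
```

>>> jog_arm --pt "-1 0 0 -0.025 0 0 0" --pt "-1 0 0 -0.038 0 0 0" --pt "-1 0 0 -0.048 0 0 0" --pt "-1 0 0 -0.056 0 0 0" --pt "-1 0 0 -0.062 0 0 0" --pt "-1 0 0 -0.067 0 0 0" --pt "-1 0 0 -0.0695 0 0 0" --pt "-1 0 0 -0.0695 0 0 0"

```text
clock: 14.38
position: [0.5206, 0.2637, 0.1952]
orientation: [0.355, 1.571, -0.99]
contact_force: [-7.3, -2.9, 19.0]
finger_gap: 0.005
```

>>> jog_arm --pt "-1 0 0 0 0 0 0" --pt "-1 0 0 0 0 0 0" --pt "-1 0 0 0 0 0 0" --pt "-1 0 0 0 0 0 0" --pt "-1 0 0 0 0 0 0" --pt "-1 0 0 0 0 0 0" --pt "-1 0 0 0.035 0 0 0" --pt "-1 0 0 0.0695 0 0 0"

```text
clock: 15.05
position: [0.5203, 0.2635, 0.2627]
orientation: [-1.412, 1.567, -2.757]
contact_force: [-0.5, -0.2, 0.8]
finger_gap: 0.003
```

```bash
for i in 1 2 3 4 5 6 7 8 9 10; do python3 pin.py|cut -c1-40; done;python3 look.py c8
```

```text
pin 171.00000000000003 15.1 [0.52245388 
pin 171.00000000000003 15.15 [0.52247063
pin 171.00000000000003 15.2 [0.52159093 
pin 171.00000000000003 15.25 [0.5209276 
pin 171.00000000000003 15.3 [0.52057486 
pin 171.00000000000003 15.35 [0.52045556
pin 171.00000000000003 15.4 [0.52051175 
pin 171.00000000000003 15.45 [0.52055056
pin 171.00000000000003 15.5 [0.52062952 
pin 171.00000000000003 15.55 [0.52067793
[0.52075585 0.26370872 0.26233988] [-0.08378049  0.71162763  0.92184985]
0.134 [329. 405.]
0.15 [336. 383.]
0.158 [339. 371.]
0.166 [343. 360.]
0.174 [346. 348.]
```

View pics/c8.png

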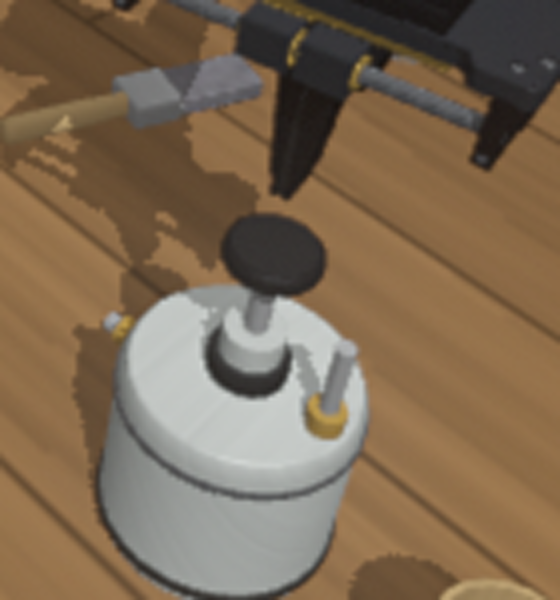

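The pin top is at about (346,347), against a predicted (346,348) for fully out. One more stroke will show whether it rises further.

>>> jog_arm --pt "-1 0 0 -0.025 0 0 0" --pt "-1 0 0 -0.038 0 0 0" --pt "-1 0 0 -0.048 0 0 0" --pt "-1 0 0 -0.056 0 0 0" --pt "-1 0 0 -0.062 0 0 0" --pt "-1 0 0 -0.067 0 0 0" --pt "-1 0 0 -0.0695 0 0 0" --pt "-1 0 0 -0.0695 0 0 0"

```text
clock: 16.27
position: [0.5206, 0.2637, 0.1952]
orientation: [0.83, 1.571, -0.515]
contact_force: [-6.4, -3.4, 18.2]
finger_gap: 0.008
```

>>> jog_arm --pt "-1 0 0 0 0 0 0" --pt "-1 0 0 0 0 0 0" --pt "-1 0 0 0 0 0 0" --pt "-1 0 0 0 0 0 0" --pt "-1 0 0 0 0 0 0" --pt "-1 0 0 0 0 0 0" --pt "-1 0 0 0.035 0 0 0" --pt "-1 0 0 0.0695 0 0 0"

```text
clock: 16.93
position: [0.5203, 0.2635, 0.2629]
orientation: [-1.42, 1.567, -2.765]
contact_force: [1.2, -0.1, 0.4]
finger_gap: 0.005
```

>>> jog_arm --pt "-1 0 0 0.02 0 0 0" --pt "-1 0 0 0.04 0 0 0" --pt "-1 0 0 0.04 0 0 0" --pt "-1 0 0 0.04 0 0 0" --pt "-1 0 0 0.04 0 0 0" --pt "-1 0 0 0.04 0 0 0" --pt "-1 0 0 0.04 0 0 0" --pt "-1 0 0 0.04 0 0 0"

```text
clock: 17.6
position: [0.5208, 0.2637, 0.3023]
orientation: [-1.361, 1.569, -2.706]
contact_force: [0.3, 0.2, 0.9]
finger_gap: 0.008
```

```bash
python3 pin.py; python3 look.py c9; python3 -c "
import cv2
a,b=cv2.imread('pics/c8.png'),cv2.imread('pics/c9.png')
d=cv2.absdiff(a,b).max(2);print('pin',d[330:450,290:380].max(),'knob+tank',d[210:600].max())"
```

```text
pin 171.00000000000003 17.65 [0.52082896 0.26376136 0.30249723] [ 0.69376877  0.34447928 -0.43461661]
[0.52084939 0.26376626 0.30264394] [-0.34883825 -0.56764432 -0.87922912]
0.134 [329. 405.]
0.15 [336. 383.]
0.158 [339. 371.]
0.166 [343. 360.]
0.174 [346. 348.]
pin 17 knob+tank 52
```

View pics/c9.png

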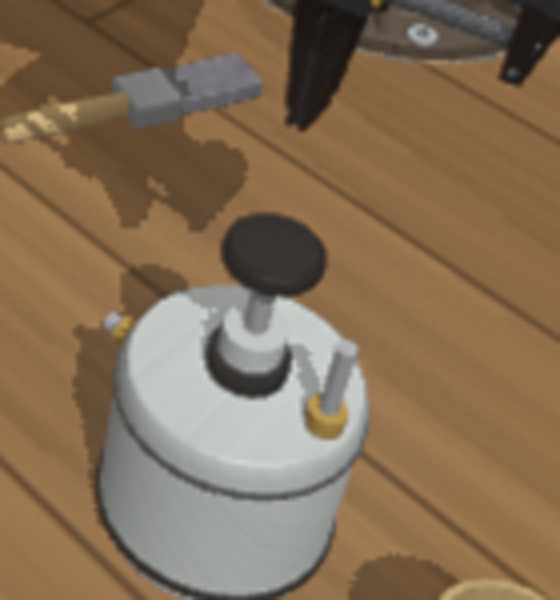

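The extra stroke changed nothing visible: the pin top is still at (346,347), the knob is up, the tank is in place and the arm is clear.

```bash
python3 -c "
from station import bot
print(bot.job_done())"
```

```text
the job is handed in; nothing more can be done
None
```

The sprayer is pumped up: the indicator pin looks fully out, the knob is back up, and the job was handed in at about 18 s of the 48 s allowed.

**Strokes:** I pushed the knob home with closed fingertips seven times. In the first three the pin rose but sank back as I let the knob up, a net gain of about 1 mm. Holding the knob at its stop for about half a second and then releasing it quickly made the pin stay. The next three strokes gained about 8 mm each, and a seventh gained nothing more.

**Last checks:**
- **Pin:** its top is at crop pixel (346,347), against (346,348) predicted for fully out. My brightness-edge measure read 171 mm rather than 174, but it read about 4 to 5 mm below the two-view measurement at the start too. A slight image difference at the pin across the last stroke (17 of 255) was not resolved.
- **Knob and tank:** the knob is up. The tank looks unmoved from the early views.
- **Fingers:** they hang about 80 mm above the knob, touching nothing.

**Points that could count against it:**
- **Force:** holding at the stop took about 18 to 28 N downward, with 6 to 8 N sideways. One reading on the third stroke reached 44 N at the fingertips. That is above the 40 N limit set for the arm and gripper body, but well below the 120 N wrist limit.
- **Other objects:** I kept the arm clear of them but took no final full-bench picture to confirm they are where they were.

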